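# Unlock a craft chest's folding lid stay and shut the lid

## Task

The lid of the craft chest is propped open by a folding stay. Lift the stay's knee by its knob until it is well past centre and stays folded, then lower the lid gently without letting it drop, and press it fully home until the spring catch holds it. Do not force anything, and leave the jar, the mug and the bead tray where they are.

Things in the scene. Friction and masses are not known exactly. Their poses are not given: they have to be found in the camera images.
- chest: Plywood craft chest fixed to the table: 160 mm deep (its x), 220 wide (y), 90 high. Origin: centre of its underside; x points from its front to its hinged rear, y left, z up. Lid hinged at the rear top; folding stay outside its right (-y) side.
- hinge (a point): Middle of the lid's hinge axis (along the chest's y): 80 mm behind the chest's centre, 96 mm above the table. The plywood lid is 165 x 220 x 12 mm, 0.35 to 0.7 kg; hinge friction holds it only while nearly upright: from about a quarter of the way down it falls unless held up.
- lid (a joint): Lid angle, rad: 0 as it stands propped (83 degrees above horizontal), growing as it closes, 1.45 fully shut; opens to -0.08. Some 0.065 rad short of shut (14 mm at the handle) it comes to rest on a spring catch; 5 to 8 N down at the handle, or 8 to 12 N on the lid's front edge (25 N harms it), push it past the catch, which snaps it shut and keeps it shut.
- handle_mid (a point): Centre of the lid's handle: a wooden roller along the chest's y, 16 mm thick, 100 long, spinning freely, on two sprung steel arms 60 mm beyond the lid's free edge, 225 mm from the hinge axis in the lid's plane. Highest point when propped; when shut, 96 mm above the table with a 52 mm gap to the lid. It can be pinched from above, fingers before and behind it, all the way.
- stay_knee (a joint): Fold angle of the stay's knee, rad: 0 at the start, sagging on its stop and locked; 0.25 is centre (links in line); beyond that unlocked, 2.1 with the lid shut. Stiff: it keeps its angle when let go. Two flat steel links, 78 mm between pivots; the upper joins the lid's side 50 mm from the hinge. Past centre, lifting on draws the lid down a little.
- knob_mid (a point): Centre of the knob at the knee: a black roller 18 mm thick, 36 long, along the chest's y, spinning freely on a pin, 65 mm outside the chest's right side. It travels on a circle of 78 mm radius about stay_pivot, up and to the front as it is lifted: 10 mm to centre, 19 mm for 0.5 rad, taking about 5 N.
- stay_pivot (a point): Point on the axis of the stay's lower pivot (along the chest's y), level with the knob's middle along y: 60 mm in front of the chest's centre, 70 mm above the table. The pivot sits in a rubber bush that gives 1 mm per 5 N; over 20 N on the stay would tear it.
- jar_mid (a point): Centre of a loose glass jar with a steel cap, 64 mm thick, 85 high, to the right of the chest: leave alone.
- mug_mid (a point): Centre of a loose white mug, 80 mm wide, 90 high, to the front left of the chest: leave alone.
- tray_mid (a point): Centre of a loose clear compartment tray, 100 x 140 x 22 mm, to the left of the chest: leave alone.
- handle_arms (a joint): Flex of the handle's sprung arms, rad: 0 relaxed, positive when the handle is pushed the way the lid closes. They pivot at the lid's free edge, 60 mm from the roller, and give about 3.3 mm (0.055 rad) per newton; over 13 N (0.75 rad) would bend them.

How it is judged:
By the outcome, as a careful person would: the job done as asked, in the order asked, and still so for the second after the job is handed in, with the robot touching nothing.
It also fails if it takes over 72 s, if anything falls off the work surface, if the arm or the gripper's body presses on something with over 40 N, if the wrist force passes 120 N, or if a joint passes its speed limit or range.

## Robot

A 7-joint arm with a two-finger parallel gripper is mounted at the origin on the work surface. World frame = base frame: x ahead of the robot, y to its left, z up, the work surface at z = 0. Lengths are in m, angles in rad, forces in N, time in s.
With the tool pointing down it reaches from about 0.425 to 0.825 m from the base axis. Payload 3.6 kg.
Tool frame: the origin (TCP) lies at the very end of the fingers, on their centre line; the grasp point (between the pads) lies 19 mm behind it (ctrl.tcp_to_grasp is the distance from the TCP to the grasp point, in m); z points along the fingers, y is the line along which they close (so a half turn about z gives the same grasp; the last joint's range is limited). The gripper opens to 85 mm and grips with 20 to 120 N. Pads are 22 mm wide; open, the fingers measure 114 mm over their backs; the gripper's body (76 mm by 85 mm) begins 54 mm behind the grasp point. The pads swing forward as they close: fully open they stand 13 mm farther back than shut.
Start: joints at [1.107, 0.615, -0.013, 1.423, 0.008, 1.103, -0.04], TCP at [0.275, -0.589, 0.231] pointing down, gripper open.
Joint ranges: [-3.12, 3.12], [-0.3, 2.06], [-1.34, 1.32], [0.26, 2.42], [-1.36, 4.5], [0.01, 1.98], [-2.84, 2.84]. Speed limits (rad/s): [2.79, 2.79, 3.14, 3.14, 3.14, 3.14, 3.14].

## Interface

Orientations are given as a unit quaternion [x, y, z, w].
In Python, from plant import observe, capture, camera_model, workorder, find_in, mark_of, ctrl gives the robot as it stands.
- The arm moves only by the tool move_arm, never from a script. Its argument "plan" is a list of rows, each a list of 3 entries, a list of its own where there are three numbers: the shift along the tool's x, y, z as a fraction of full scale, then the turn, a rotation vector about the tool's x, y, z as a fraction of full scale, then the opening, from -1 (shut) to 1 (fully open), so that 0 is half open. A call has 1 to 20 rows; each row is the pose to reach, as a shift and turn from the pose commanded when the call began, along the tool's axes at that moment; what a row does not reach only later rows make up. Full scale, the value 1, is 0.25 m for a shift and 45 degrees for a turn. A row lasts 1/10 s, in which the tool goes at most 50 mm and 8.59 degrees, less where a joint would pass 70% of its speed; a pose out of reach is approached as far as the arm can. A call with a number of a shift or a turn outside -1 to 1 is refused whole. A call with a gripper value outside its range is refused whole. The fingers move at their own pace and stop on an object; the grip force is fixed at half the most. Time passes only in rows, so rows that repeat a pose let the fingers close. It gives the time, the measured TCP pose, the force, the opening and the grip force at its end, in the units of the state.
- observe(): the state, without advancing time (a new reading comes with each control period).
- capture(name): name is "scene" or "top" or "wrist"; returns the picture (480x640x3 uint8, red, green, blue); there is no depth.
- camera_model(name): a dict with "camera_matrix" (3x3 intrinsics, pixels), "rvec" (rotation vector, rad) and "tvec" (3), from world to camera coordinates, as OpenCV has them; the wrist camera has in their place "T_tool_cam" (4x4, takes a point from camera to tool coordinates, whose origin is the TCP and whose axes are the flange's). Camera axes: x right, y down, z forward; pixel columns grow to the right and rows downward; lengths in m; the calibration is good to about 2 mm. A picture is of the moment at which its call begins: read the wrist's pose just before it. camera_model takes no time and is no camera call.
- workorder.close_job(): hands the job in; it is judged then, once.
Trained networks look in the newest picture that a camera, given by its name, has taken for a name from the list of things; names that differ only in an ending like _2 or _b are one class to them, and where a whole thing is asked for, a point or a joint stands for the part that bears it (a point fixed in the world has none). Each returns a list of dicts, best first, with "confidence" (0 to 1); they miss things now and then, are a little off and sometimes report something else, mostly with a low value. They report only what shows in the picture. A call takes as long as a camera call.
- find_in(camera, target): "at" ([x, y, z] in m, in world coordinates, good to about 4 mm: the middle of the surface that is visible of it).
- mark_of(camera, target): "at" ([x, y, z] in m, in world coordinates, good to about 4 mm: a listed point, or the origin of a listed thing).
The state is a dict: "clock": time; "q": joint angles; "dq": joint speeds; "joint_efforts": joint torques, N m; "eef_pos": TCP position; "ee_rot": TCP orientation; "wrist_force": force on the tool from outside, world axes, zero at the start; "torque": the same for the moment, N m; "gripper_width": finger opening in m; "grip_force": force on a finger pad.
Only numpy, scipy, OpenCV 4.12 (cv2) and the standard library are available. Lean on these libraries where they do the work, as an engineer would, in place of code of your own. Each camera call takes 0.05 s, during which the arm holds its last target. There are 200 camera calls.

## Working session

There is one attempt and no reset: what is moved stays moved. The work goes in short steps, Python scripts to look and compute and a tool call to move; the robot and the scene stay as the last step left them, time stands still between calls to the robot, and variables do not carry over. Pictures are saved under pics/ and viewed, at most 10 in all, crops included, and the job is handed in when it is done.

Besides the shell and the picture viewer there is one more tool, called after "Emit:" as name([rows], argument=value, ...), one row to a line, values as JSON. move_arm: Moves the arm, as the interface text tells. Its arguments: {"type":"object","properties":{"plan":{"type":"array"}},"required":["plan"]}

```bash
mkdir -p pics; ls; python3 - <<'E'
from plant import *
import cv2
print(observe())
for c in ["scene","top"]:
    im=capture(c); cv2.imwrite(f"pics/{c}0.png",im[:,:,::-1])
    for t in ["chest","hinge","handle_mid","knob_mid","stay_pivot","jar_mid","mug_mid","tray_mid"]:
        print(c,t,[(round(d["confidence"],2),[round(float(v),4) for v in d["at"]]) for d in mark_of(c,t)[:2]])
print(ctrl.tcp_to_grasp)
E
```

```text
pics
{'clock': 0.0, 'q': array([ 1.10749491,  0.61589295, -0.01263802,  1.42494598,  0.00811023,
        1.10341088, -0.04038398]), 'dq': array([ 2.73314770e-04, -6.77044759e-04, -6.57458965e-05,  1.33217747e-03,
       -3.33016536e-04,  7.13234988e-04, -3.53946812e-03]), 'joint_efforts': array([ 2.60410343e-04, -4.69214165e+01,  2.59111254e-01, -1.71029288e+01,
        9.83786595e-03,  9.62850696e-03,  9.42540510e-06]), 'eef_pos': array([ 0.27465995, -0.58824843,  0.23013955]), 'ee_rot': array([ 9.76232988e-01,  2.16719761e-01, -2.99739391e-04, -1.26852019e-03]), 'wrist_force': array([-0.48994028,  0.7698119 ,  0.64166919]), 'torque': array([-0.02682573,  0.00675538,  0.01195774]), 'grip_force': 0.0, 'gripper_width': 0.08514715648529994}
scene chest [(0.67, [0.5792, 0.0686, -0.0008])]
scene hinge [(0.74, [0.6595, 0.0562, 0.0974])]
scene handle_mid [(0.64, [0.6285, 0.0547, 0.3245])]
scene knob_mid [(0.2, [0.6582, 0.055, 0.0945])]
scene stay_pivot [(0.58, [0.4671, 0.3352, 0.0479])]
scene jar_mid [(0.65, [0.5755, -0.2268, 0.0406])]
scene mug_mid [(0.8, [0.4654, 0.3375, 0.046]), (0.69, [0.6192, 0.2986, 0.0072])]
scene tray_mid [(0.92, [0.6208, 0.3033, 0.0065])]
top chest [(0.88, [0.5792, 0.0684, -0.0018])]
top hinge [(0.59, [0.6611, 0.0485, 0.0971]), (0.31, [0.5738, -0.2286, 0.0441])]
top handle_mid [(0.76, [0.6306, 0.0543, 0.3196]), (0.46, [0.5839, 0.0659, -0.0013])]
top knob_mid [(0.67, [0.552, -0.1026, 0.0959]), (0.45, [0.4666, 0.3326, 0.0465])]
top stay_pivot []
top jar_mid [(0.65, [0.5694, -0.2291, 0.0445])]
top mug_mid [(0.69, [0.466, 0.3337, 0.0474])]
top tray_mid [(0.87, [0.6237, 0.2996, 0.0099])]
0.0187
```

View pics/scene0.png

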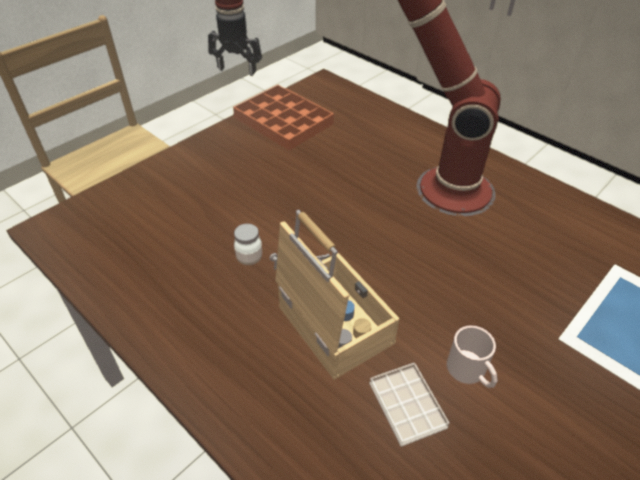

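View pics/top0.png

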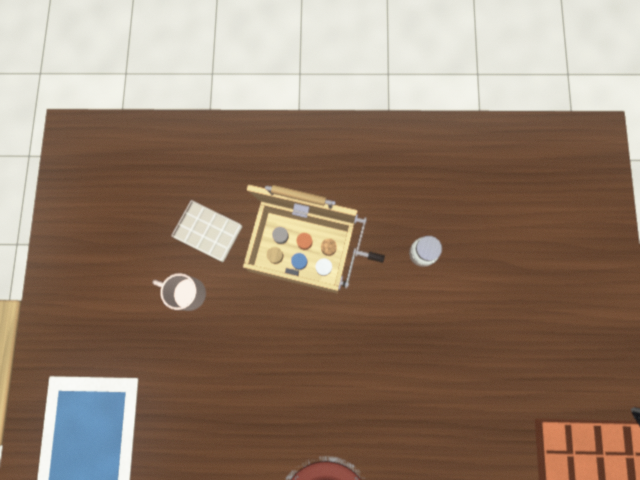

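The scene picture shows the chest at (335,300) with its lid upright and the jar at (247,243). It also shows the mug at (472,355) and the tray at (408,402). In the top picture the knob is at (375,257) and the handle at (300,194), with the chest front edge running from (245,268) to (338,289). The knob estimate agrees with the stay geometry at a yaw of about -0.2. Next I refine the pose and work out the moves.

```bash
cat > h.py <<'E'
import numpy as np, cv2
from scipy.spatial.transform import Rotation as R
from plant import *
def proj(c,P):
    m=camera_model(c); return cv2.projectPoints(np.array(P,float),np.array(m["rvec"]),np.array(m["tvec"]),np.array(m["camera_matrix"]),None)[0][:,0]
def chest2w(p,pose):
    x,y,a=pose; c,s=np.cos(a),np.sin(a); p=np.atleast_2d(p)
    return np.c_[x+c*p[:,0]-s*p[:,1], y+s*p[:,0]+c*p[:,1], p[:,2]]
def delta(target,yaw,pos=None,rot=None):
    """rows units: shift in tool axes / .25 ; turn so that tool y lies along chest -x... (yaw) pointing down"""
    o=observe(); pos=o["eef_pos"] if pos is None else pos; r=R.from_quat(o["ee_rot"])if rot is None else rot
    sh=r.inv().apply(np.array(target)-pos)/.25
    zt=np.array([0,0,-1.]); yt=np.array([np.cos(yaw),np.sin(yaw),0]); xt=np.cross(yt,zt)
    g=R.from_matrix(np.c_[xt,yt,zt]); tv=(r.inv()*g).as_rotvec()/np.deg2rad(45)
    return sh.round(3),tv.round(3)
E
python3 - <<'E'
from h import *
im=cv2.imread("pics/top0.png"); c=im[170:310,230:400]; c=cv2.resize(c,None,fx=4,fy=4,interpolation=cv2.INTER_CUBIC)
pose=(.5792,.0685,-.2)
for p in [[-.08,-.11,.09],[-.08,.11,.09],[.08,.11,.09],[.08,-.11,.09],[.012,-.175,.1],[.0526,0,.319]]:
    u=(proj("top",chest2w(p,pose))[0]-[230,170])*4; cv2.drawMarker(c,tuple(int(v) for v in u),(0,255,0),0,12,1)
cv2.imwrite("pics/topc.png",c)
print(camera_model("wrist"))
E
```

```text
{'camera_matrix': array([[396.10943204,   0.        , 324.95394773],
       [  0.        , 396.10943204, 236.94087258],
       [  0.        ,   0.        ,   1.        ]]), 'T_tool_cam': array([[-8.98503668e-04, -9.52323452e-01, -3.05088899e-01,
         7.77697053e-02],
       [ 9.99999590e-01, -8.90266450e-04, -1.66121025e-04,
        -5.67740186e-04],
       [-1.13409463e-04, -3.05088923e-01,  9.52323861e-01,
        -1.43225219e-01],
       [ 0.00000000e+00,  0.00000000e+00,  0.00000000e+00,
         1.00000000e+00]])}
```

View pics/topc.png

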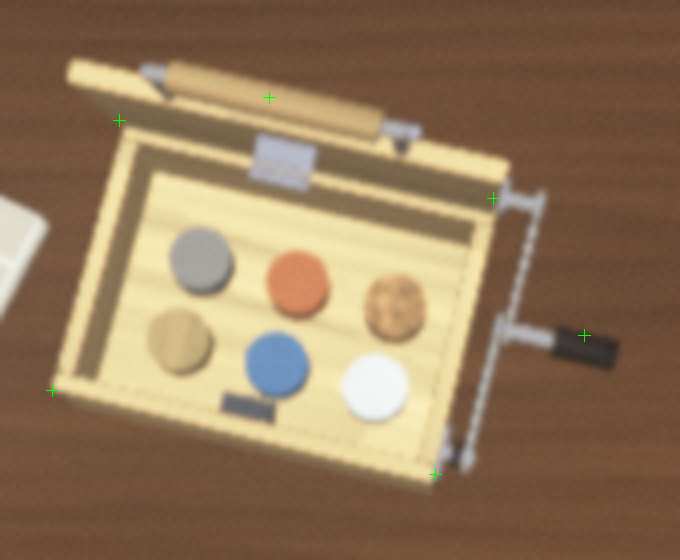

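The crop shows the front edge from (52,385) to (432,487) and the knob at (586,349). Both call for a yaw of about -0.243, and the knob then agrees too. I'll approach with the tool tilted 20° so the camera stays clear of the lid.

```bash
cat >> h.py <<'E'
POSE=(.5795,.0685,-.243)
def goal(p,tilt,pose=POSE,back=0.):
    """tool pose with the grasp point at chest point p, axis leaning: d=(sin t,0,-cos t) in chest"""
    t=np.deg2rad(tilt); M=R.from_euler('z',pose[2]).as_matrix()
    d=M@[np.sin(t),0,-np.cos(t)]; x=M@[0,1,0]; y=np.cross(d,x)
    return chest2w(p,pose)[0]+(0.0187-back)*d, R.from_matrix(np.c_[x,y,d])
def rel(p,tilt,back=0,frm=None,pose=POSE):
    g,gr=goal(p,tilt,pose,back)
    if frm is None: o=observe(); frm=(o["eef_pos"],R.from_quat(o["ee_rot"]))
    return (frm[1].inv().apply(g-frm[0])/.25).round(3),((frm[1].inv()*gr).as_rotvec()/np.deg2rad(45)).round(3),g.round(4)
KNOB=[.0121,-.175,.0996]
E
python3 - <<'E'
from h import *
print(goal(KNOB,20)[0]); print(rel(KNOB,20,.09)); print(proj("top",chest2w([KNOB],POSE)))
E
```

```text
[ 0.55534466 -0.10580896  0.08202775]
(array([ 1.738, -1.354,  0.259]), array([-0.414,  0.198, -1.123]), array([ 0.5255, -0.0984,  0.1666]))
[[375.73922817 256.98254984]]
```

Emit:
move_arm([
  [[0.22, -0.17, 0.0], [-0.05, 0.02, -0.14], 1],
  [[0.42, -0.33, 0.0], [-0.1, 0.05, -0.28], 1],
  [[0.63, -0.5, 0.0], [-0.15, 0.08, -0.42], 1],
  [[0.84, -0.66, 0.0], [-0.2, 0.1, -0.56], 1],
  [[0.87, -0.68, 0.0], [-0.2, 0.1, -0.56], 1],
  [[0.87, -0.68, 0.0], [-0.2, 0.1, -0.56], 1],
  [[0.87, -0.68, 0.0], [-0.2, 0.1, -0.56], 1],
])

```text
clock: 1.6
eef_pos: [0.403, -0.3378, 0.232]
ee_rot: [0.9, 0.427, 0.056, 0.067]
wrist_force: [-0.4, 0.7, -0.0]
gripper_width: 0.0852
grip_force: 0.0
```

```bash
python3 - <<'E'
from h import *
print(rel(KNOB,20,.09)); o=observe(); print(o["clock"],o["q"].round(2),o["wrist_force"])
E
```

```text
(array([ 1.04 , -0.27 ,  0.266]), array([-0.213,  0.089, -0.553]), array([ 0.5255, -0.0984,  0.1666]))
1.6 [ 0.82  0.36 -0.19  1.91  0.04  0.71 -0.07] [-0.37490691  0.71722003 -0.02783579]
```

Emit:
move_arm([
  [[0.2, -0.05, 0.0], [-0.04, 0.02, -0.11], 1],
  [[0.4, -0.1, 0.0], [-0.08, 0.04, -0.22], 1],
  [[0.6, -0.15, 0.05], [-0.12, 0.05, -0.33], 1],
  [[0.8, -0.2, 0.12], [-0.16, 0.07, -0.44], 1],
  [[1.0, -0.26, 0.2], [-0.21, 0.09, -0.55], 1],
  [[1.0, -0.27, 0.26], [-0.21, 0.09, -0.55], 1],
  [[1.0, -0.27, 0.26], [-0.21, 0.09, -0.55], 1],
  [[1.0, -0.27, 0.26], [-0.21, 0.09, -0.55], 1],
])

```text
clock: 2.4
eef_pos: [0.518, -0.1137, 0.1664]
ee_rot: [0.78, 0.602, 0.104, 0.136]
wrist_force: [-0.1, -0.9, -0.4]
gripper_width: 0.0852
grip_force: 0.0
```

```bash
cat >> h.py <<'E'
def wproj(P):
    o=observe(); m=camera_model("wrist"); T=np.eye(4); T[:3,:3]=R.from_quat(o["ee_rot"]).as_matrix(); T[:3,3]=o["eef_pos"]
    C=np.linalg.inv(T@m["T_tool_cam"]); K=np.array(m["camera_matrix"])
    q=(C[:3,:3]@np.atleast_2d(P).T).T+C[:3,3]; u=(K@q.T).T; return u[:,:2]/u[:,2:]
E
python3 - <<'E'
from h import *
print(rel(KNOB,20,.09)); o=observe(); print(o["q"].round(2),o["wrist_force"])
im=capture("wrist")[:,:,::-1].copy()
print([(d["confidence"],d["at"]) for d in mark_of("wrist","knob_mid")])
print(wproj(chest2w([KNOB],POSE)), chest2w([KNOB],POSE))
for p in [KNOB,[.0121,-.157,.0996],[.0121,-.193,.0996],[-.08,-.11,.09],[-.06,-.12,.07],[.08,-.11,.09]]:
    u=wproj(chest2w(p,POSE))[0]; cv2.drawMarker(im,tuple(int(v) for v in u),(0,255,0),0,12,1)
cv2.imwrite("pics/w1.png",im)
E
```

```text
(array([0.067, 0.013, 0.004]), array([-0.005,  0.008, -0.014]), array([ 0.5255, -0.0984,  0.1666]))
[ 0.25  0.41 -0.12  2.14  0.34  0.27 -0.43] [-0.08516855 -0.86662146 -0.35257399]
[(0.64, [0.5522, -0.1011, 0.1013])]
[[330.0345197  221.10210824]] [[ 0.54913678 -0.10427004  0.0996    ]]
```

View pics/w1.png

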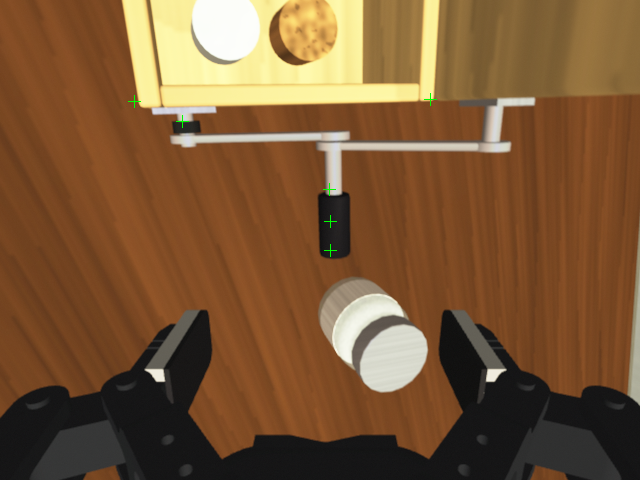

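The wrist picture shows the knob at (335,192–257), about 5 px right of and 4 px below my prediction. The chest corners are shifted the same way, so I move the pose by about 2 mm. The jar at (375,335) is well clear. I now go to the grasp.

```bash
sed -i 's/^POSE=.*/POSE=(.581,.066,-.243)/; s/^KNOB=.*/KNOB=[.0130,-.175,.1]/' h.py; python3 - <<'E'
from h import *
print(rel(KNOB,20,.09)); print(rel(KNOB,20,0)); print(wproj(chest2w([KNOB],POSE)))
E
```

```text
(array([0.063, 0.021, 0.009]), array([-0.002,  0.008, -0.018]), array([ 0.5278, -0.1011,  0.167 ]))
(array([0.066, 0.022, 0.369]), array([-0.002,  0.008, -0.018]), array([ 0.5577, -0.1085,  0.0824]))
[[335.18172519 224.21572938]]
```

Emit:
move_arm([
  [[0.06, 0.022, 0.0], [0, 0.01, -0.02], 1],
  [[0.066, 0.022, 0.07], [0, 0.01, -0.02], 1],
  [[0.066, 0.022, 0.15], [0, 0.01, -0.02], 1],
  [[0.066, 0.022, 0.23], [0, 0.01, -0.02], 0.6],
  [[0.066, 0.022, 0.3], [0, 0.01, -0.02], 0.3],
  [[0.066, 0.022, 0.35], [0, 0.01, -0.02], 0.2],
  [[0.066, 0.022, 0.369], [0, 0.01, -0.02], -0.2],
  [[0.066, 0.022, 0.369], [0, 0.01, -0.02], -0.3],
  [[0.066, 0.022, 0.369], [0, 0.01, -0.02], -0.3],
  [[0.066, 0.022, 0.369], [0, 0.01, -0.02], -0.3],
])

```text
clock: 3.5
eef_pos: [0.5579, -0.1056, 0.0824]
ee_rot: [0.774, 0.609, 0.108, 0.135]
wrist_force: [0.9, -1.0, -0.9]
gripper_width: 0.0299
grip_force: 0.0
```

```bash
python3 - <<'E'
from h import *
print(rel(KNOB,20,0))
im=capture("wrist")[:,:,::-1].copy(); o=observe(); print(o["wrist_force"],o["gripper_width"])
cv2.imwrite("pics/w2.png",im)
E
```

```text
(array([-0.011,  0.002,  0.   ]), array([-0.002, -0.005,  0.007]), array([ 0.5577, -0.1085,  0.0824]))
[-0.63565663  0.38592797 -1.09612251] 0.030133745724316464
```

View pics/w2.png

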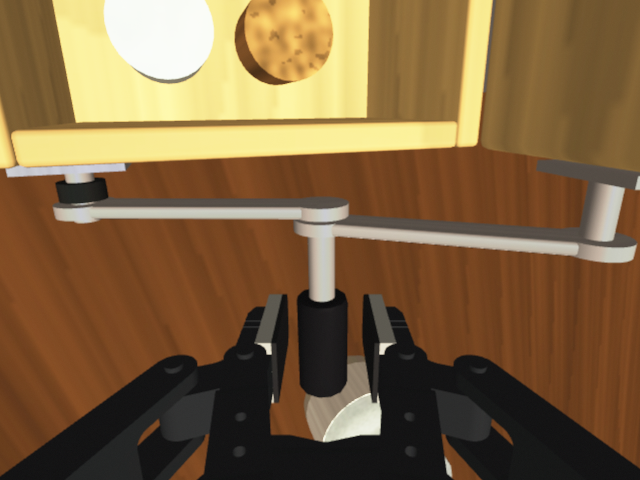

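The pads straddle the knob. It spans (298–347) between pads at 288 and 363, about 1 mm left of centre, so I shift by that and close in steps.

Emit:
move_arm([
  [[-0.01, -0.005, 0.0], [0, 0, 0], -0.4],
  [[-0.01, -0.005, 0.0], [0, 0, 0], -0.5],
  [[-0.01, -0.005, 0.0], [0, 0, 0], -0.54],
  [[-0.01, -0.005, 0.0], [0, 0, 0], -0.56],
  [[-0.01, -0.005, 0.0], [0, 0, 0], -0.57],
  [[-0.01, -0.005, 0.0], [0, 0, 0], -0.57],
])

```text
clock: 4.15
eef_pos: [0.5564, -0.108, 0.0813]
ee_rot: [0.774, 0.609, 0.107, 0.135]
wrist_force: [0.3, -1.3, 1.0]
gripper_width: 0.018
grip_force: 0.7
```

```bash
python3 - <<'E'
from h import *
o=observe(); print(o["wrist_force"],o["gripper_width"],o["grip_force"], R.from_quat(o["ee_rot"]).inv().apply(o["wrist_force"]))
E
```

```text
[ 0.27959364 -1.25185711  0.99603964] 0.018043529986142733 0.6661092303693295 [-1.1496217   0.87133426 -0.74602973]
```

Emit:
move_arm([
  [[0, 0, 0], [0, 0, 0], -0.62],
  [[0, 0, 0], [0, 0, 0], -0.62],
  [[0, 0, 0], [0, 0, 0], -0.62],
  [[0, 0, -0.008], [0, 0, 0], -0.62],
  [[0, -0.001, -0.016], [0, 0, 0], -0.62],
  [[0, -0.002, -0.024], [0, 0, 0], -0.62],
  [[0, -0.003, -0.031], [0, 0, 0], -0.62],
  [[0, -0.003, -0.031], [0, 0, 0], -0.62],
])

```text
clock: 4.95
eef_pos: [0.5521, -0.107, 0.0879]
ee_rot: [0.774, 0.609, 0.107, 0.134]
wrist_force: [3.2, -2.7, -4.5]
gripper_width: 0.0169
grip_force: 31.4
```

```bash
python3 - <<'E'
from h import *
o=observe(); print(o["wrist_force"],o["gripper_width"],o["grip_force"], R.from_quat(o["ee_rot"]).inv().apply(o["wrist_force"]))
E
```

```text
[ 3.17804729 -2.72624216 -4.4716214 ] 0.01690996942187257 31.367438435554504 [-1.91012904  1.99815086  5.4668619 ]
```

Emit:
move_arm([
  [[0, -0.001, -0.008], [0, 0, 0], -0.62],
  [[0, -0.001, -0.0155], [0, 0, 0], -0.62],
  [[0, -0.003, -0.023], [0, 0, 0], -0.62],
  [[0, -0.005, -0.031], [0, 0, 0], -0.62],
  [[0, -0.007, -0.039], [0, 0, 0], -0.62],
  [[0, -0.009, -0.046], [0, 0, 0], -0.62],
  [[0, -0.012, -0.053], [0, 0, 0], -0.62],
  [[0, -0.014, -0.06], [0, 0, 0], -0.62],
])

```text
clock: 5.75
eef_pos: [0.5447, -0.1052, 0.1013]
ee_rot: [0.774, 0.609, 0.107, 0.135]
wrist_force: [3.1, -3.1, -4.4]
gripper_width: 0.0172
grip_force: 31.4
```

```bash
python3 - <<'E'
from h import *
o=observe(); print(o["gripper_width"],o["grip_force"], R.from_quat(o["ee_rot"]).inv().apply(o["wrist_force"]))
E
```

```text
0.017163838441855137 31.368375420570374 [-2.26895689  2.03903808  5.45414794]
```

Emit:
move_arm([
  [[0, -0.001, -0.007], [0, 0, 0], -0.62],
  [[0, -0.004, -0.0145], [0, 0, 0], -0.62],
  [[0, -0.007, -0.022], [0, 0, 0], -0.62],
  [[0, -0.01, -0.029], [0, 0, 0], -0.62],
  [[0, -0.014, -0.036], [0, 0, 0], -0.62],
  [[0, -0.017, -0.043], [0, 0, 0], -0.62],
  [[0, -0.021, -0.05], [0, 0, 0], -0.62],
  [[0, -0.025, -0.0565], [0, 0, 0], -0.62],
  [[0, -0.025, -0.0565], [0, 0, 0], -0.62],
])

```text
clock: 6.65
eef_pos: [0.5335, -0.1025, 0.1123]
ee_rot: [0.774, 0.609, 0.107, 0.135]
wrist_force: [2.1, -2.9, -3.2]
gripper_width: 0.0171
grip_force: 31.5
```

```bash
python3 - <<'E'
from h import *
o=observe(); print(o["gripper_width"],o["grip_force"], R.from_quat(o["ee_rot"]).inv().apply(o["wrist_force"]))
for c in ["scene","top"]:
    capture(c)
    for t in ["handle_mid","knob_mid"]: print(c,t,[(round(d["confidence"],2),(R.from_euler('z',-POSE[2]).apply(np.array(d["at"])-[POSE[0],POSE[1],0])).round(4)) for d in mark_of(c,t)[:1]])
g=o["eef_pos"]-R.from_quat(o["ee_rot"]).apply([0,0,.0187]); print(R.from_euler('z',-POSE[2]).apply(g-[POSE[0],POSE[1],0]))
E
```

```text
0.017131124534285554 31.540610790252686 [-2.31278137  1.48106151  3.92802001]
scene handle_mid [(0.72, array([ 0.0069, -0.0008,  0.3125]))]
scene knob_mid []
top handle_mid [(0.9, array([0.0097, 0.0013, 0.3101]))]
top knob_mid []
[-0.01184495 -0.17506256  0.12984716]
```

Emit:
move_arm([
  [[0, 0, 0.001], [0, 0, 0], -0.55],
  [[0, 0, 0.001], [0, 0, 0], -0.4],
  [[0, 0, 0.001], [0, 0, 0], -0.2],
  [[0, 0, 0.001], [0, 0, 0], 0.0],
  [[0, 0, -0.02], [0, 0, 0], 0.2],
  [[0, 0, -0.1], [0, 0, 0], 0.5],
  [[0, 0, -0.2], [0, 0, 0], 0.5],
  [[0, 0, -0.36], [0, 0, 0], 0.5],
  [[0, 0, -0.5], [0, 0, 0], 0.5],
  [[0, 0, -0.6], [0, 0, 0], 0.5],
  [[0, 0, -0.6], [0, 0, 0], 0.5],
])

```text
clock: 8.05
eef_pos: [0.4854, -0.0908, 0.2572]
ee_rot: [0.774, 0.609, 0.109, 0.138]
wrist_force: [0.7, 0.3, 0.1]
gripper_width: 0.0638
grip_force: 0.0
```

```bash
python3 - <<'E'
from h import *
o=observe(); print(o["q"].round(2),R.from_quat(o["ee_rot"]).inv().apply(o["wrist_force"]))
for c in ["scene","top"]:
    im=capture(c); cv2.imwrite(f"pics/{c}2.png",im[:,:,::-1])
    for t in ["handle_mid","knob_mid"]: print(c,t,[(round(d["confidence"],2),(R.from_euler('z',-POSE[2]).apply(np.array(d["at"])-[POSE[0],POSE[1],0])).round(4)) for d in mark_of(c,t)[:1]])
th=np.deg2rad(83)-.2; 
for b in (.12,.0): print(rel([.08-.225*np.cos(th),0,.096+.225*np.sin(th)],0,b))
E
```

```text
[ 0.34  0.21 -0.27  2.1   0.23  0.5  -0.34] [0.41443415 0.57324469 0.09089501]
scene handle_mid [(0.97, array([ 0.0071, -0.0024,  0.3117]))]
scene knob_mid []
top handle_mid [(0.69, array([ 0.0071, -0.0024,  0.3103]))]
top knob_mid [(0.52, array([-0.0107, -0.1742,  0.1277]))]
(array([ 0.701,  0.463, -0.508]), array([ 0.437, -0.003,  0.008]), array([0.5895, 0.0639, 0.4107]))
(array([ 0.7  ,  0.301, -0.056]), array([ 0.437, -0.003,  0.008]), array([0.5895, 0.0639, 0.2907]))
```

Emit:
move_arm([
  [[0.0, 0.0, -0.2], [0, 0, 0], 0.5],
  [[0.0, 0.05, -0.4], [0.1, 0, 0], 0.5],
  [[0.1, 0.13, -0.5], [0.2, 0, 0], 0.5],
  [[0.25, 0.22, -0.51], [0.3, 0, 0], 0.5],
  [[0.4, 0.32, -0.51], [0.4, 0, 0], 0.5],
  [[0.55, 0.42, -0.51], [0.437, 0, 0.01], 0.5],
  [[0.7, 0.463, -0.51], [0.437, 0, 0.01], 0.5],
  [[0.7, 0.463, -0.51], [0.437, 0, 0.01], 0.5],
  [[0.7, 0.463, -0.51], [0.437, 0, 0.01], 0.5],
  [[0.7, 0.463, -0.51], [0.437, 0, 0.01], 0.5],
])

```text
clock: 9.35
eef_pos: [0.5892, 0.0624, 0.4118]
ee_rot: [0.789, 0.615, 0.001, 0.0]
wrist_force: [-0.5, -0.7, -0.2]
gripper_width: 0.064
grip_force: 0.0
```

```bash
python3 - <<'E'
from h import *
H=[.0075,-.001,.3105]
o=observe(); print(o["q"].round(2)); print(rel(H,0,.12)); print(rel(H,0,0))
im=capture("wrist")[:,:,::-1].copy()
print([(d["confidence"],(R.from_euler('z',-POSE[2]).apply(np.array(d["at"])-[POSE[0],POSE[1],0])).round(4)) for d in mark_of("wrist","handle_mid")[:2]])
for y in (-.05,0,.05):
    u=wproj(chest2w([H[0],y,H[2]],POSE))[0]; cv2.drawMarker(im,tuple(int(v) for v in u),(0,255,0),0,12,1)
cv2.imwrite("pics/w3.png",im)
E
```

```text
[ 0.09  0.44 -0.39  1.26  0.16  1.48 -0.53]
(array([ 0.002, -0.005,  0.   ]), array([ 0.002, -0.001, -0.004]), array([0.588 , 0.0632, 0.4118]))
(array([ 0.002, -0.006,  0.48 ]), array([ 0.002, -0.001, -0.004]), array([0.588 , 0.0632, 0.2918]))
[(0.75, array([0.006 , 0.0012, 0.3128]))]
```

View pics/w3.png

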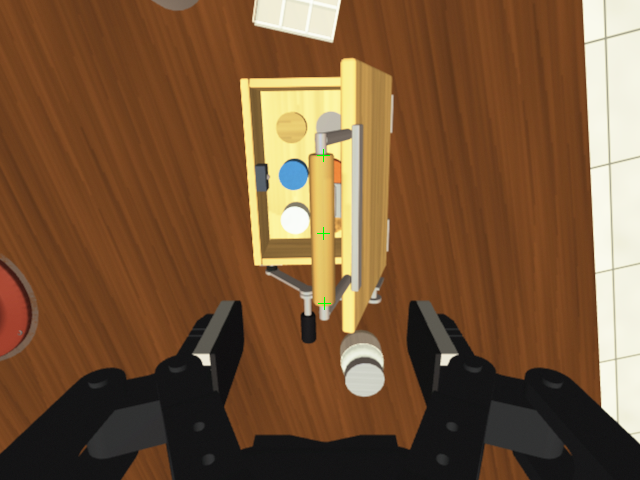

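The wrist picture shows the handle roller at (322,155–303), on my predicted marks. Fingers will pass in front of and behind it, so I go down and pinch.

Emit:
move_arm([
  [[0, -0.006, 0.15], [0, 0, 0], 0.5],
  [[0, -0.006, 0.3], [0, 0, 0], 0.5],
  [[0, -0.006, 0.4], [0, 0, 0], 0.3],
  [[0, -0.006, 0.46], [0, 0, 0], 0.1],
  [[0, -0.006, 0.48], [0, 0, 0], -0.2],
  [[0, -0.006, 0.48], [0, 0, 0], -0.4],
  [[0, -0.006, 0.48], [0, 0, 0], -0.55],
  [[0, -0.006, 0.48], [0, 0, 0], -0.61],
  [[0, -0.006, 0.48], [0, 0, 0], -0.67],
  [[0, -0.006, 0.48], [0, 0, 0], -0.67],
  [[0, -0.006, 0.48], [0, 0, 0], -0.67],
])

```text
clock: 10.55
eef_pos: [0.5885, 0.0644, 0.294]
ee_rot: [0.788, 0.616, 0.003, 0.001]
wrist_force: [-0.9, -0.7, 5.3]
gripper_width: 0.0147
grip_force: 32.7
```

```bash
cat > arc.py <<'E'
from h import *
import sys
o=observe(); r=R.from_quat(o["ee_rot"])
g=o["eef_pos"]-r.apply([0,0,.0187]); gc=R.from_euler('z',-POSE[2]).apply(g-[POSE[0],POSE[1],0]); v=gc-[.08,0,.096]
print("grasp chest",gc.round(4),"r",np.hypot(v[0],v[2]).round(4),"ang deg",np.degrees(np.arctan2(v[2],-v[0])).round(2),"q",o["q"].round(2),"Ftool",r.inv().apply(o["wrist_force"]).round(2), o["gripper_width"],o["grip_force"])
a=np.arctan2(v[2],-v[0]); step=float(sys.argv[1]) if len(sys.argv)>1 else 2
for k in range(1,20):
    b=a-np.deg2rad(step*k)
    if b<-.2: break
    p=[.08-.225*np.cos(b),gc[1],.096+.225*np.sin(b)]; s,t,_=rel(p,0); print(np.degrees(b).round(1),s,t)
E
python3 arc.py 4
```

```text
grasp chest [7.600e-03 2.000e-04 3.127e-01] r 0.2285 ang deg 71.52 q [ 0.09  0.49 -0.39  1.5   0.19  1.18 -0.57] Ftool [-0.92 -0.64 -5.35] 0.014748254236899648 32.686554193496704
67.5 [-0.    -0.055  0.035] [ 0.005 -0.004 -0.001]
63.5 [-0.001 -0.112  0.061] [ 0.005 -0.004 -0.001]
59.5 [-0.001 -0.167  0.091] [ 0.005 -0.004 -0.001]
55.5 [-0.001 -0.221  0.124] [ 0.005 -0.004 -0.001]
51.5 [-0.001 -0.271  0.161] [ 0.005 -0.004 -0.001]
47.5 [-0.001 -0.319  0.202] [ 0.005 -0.004 -0.001]
43.5 [-0.001 -0.364  0.246] [ 0.005 -0.004 -0.001]
39.5 [-0.002 -0.406  0.293] [ 0.005 -0.004 -0.001]
35.5 [-0.002 -0.445  0.342] [ 0.005 -0.004 -0.001]
31.5 [-0.002 -0.479  0.394] [ 0.005 -0.004 -0.001]
27.5 [-0.002 -0.511  0.449] [ 0.005 -0.004 -0.001]
23.5 [-0.002 -0.538  0.506] [ 0.005 -0.004 -0.001]
19.5 [-0.003 -0.561  0.564] [ 0.005 -0.004 -0.001]
15.5 [-0.003 -0.58   0.624] [ 0.005 -0.004 -0.001]
11.5 [-0.003 -0.595  0.685] [ 0.005 -0.004 -0.001]
7.5 [-0.003 -0.606  0.747] [ 0.005 -0.004 -0.001]
3.5 [-0.004 -0.612  0.809] [ 0.005 -0.004 -0.001]
-0.5 [-0.004 -0.614  0.872] [ 0.005 -0.004 -0.001]
-4.5 [-0.004 -0.612  0.935] [ 0.005 -0.004 -0.001]
```

Emit:
move_arm([
  [[0, 0, -0.008], [0, 0, 0], -0.67],
  [[0, -0.014, -0.002], [0, 0, 0], -0.67],
  [[0, -0.028, 0.003], [0, 0, 0], -0.67],
  [[0, -0.055, 0.014], [0, 0, 0], -0.67],
  [[0, -0.083, 0.027], [0, 0, 0], -0.67],
  [[0, -0.112, 0.04], [0, 0, 0], -0.67],
  [[0, -0.14, 0.055], [0, 0, 0], -0.67],
  [[0, -0.167, 0.07], [0, 0, 0], -0.67],
  [[0, -0.167, 0.07], [0, 0, 0], -0.67],
])

```text
clock: 11.45
eef_pos: [0.5459, 0.0743, 0.2745]
ee_rot: [0.788, 0.616, 0.0, -0.0]
wrist_force: [-1.3, -3.3, 2.7]
gripper_width: 0.0148
grip_force: 32.6
```

```bash
python3 arc.py 4; python3 - <<'E'
from h import *
for c in ["top","scene"]:
    capture(c)
    for t in ["handle_mid","knob_mid"]: print(c,t,[(round(d["confidence"],2),(R.from_euler('z',-POSE[2]).apply(np.array(d["at"])-[POSE[0],POSE[1],0])).round(4)) for d in mark_of(c,t)[:1]])
E
```

```text
grasp chest [-0.0361 -0.0004  0.2932] r 0.2288 ang deg 59.51 q [ 0.09  0.44 -0.4   1.64  0.19  1.09 -0.6 ] Ftool [-3.55 -0.45 -2.73] 0.014845211198252831 32.61549174785614
55.5 [-0.    -0.045  0.047] [-0.    -0.001 -0.001]
51.5 [-0.    -0.096  0.084] [-0.    -0.001 -0.001]
47.5 [-0.    -0.144  0.125] [-0.    -0.001 -0.001]
43.5 [-0.    -0.188  0.169] [-0.    -0.001 -0.001]
39.5 [-0.001 -0.23   0.216] [-0.    -0.001 -0.001]
35.5 [-0.001 -0.268  0.266] [-0.    -0.001 -0.001]
31.5 [-0.001 -0.303  0.318] [-0.    -0.001 -0.001]
27.5 [-0.001 -0.334  0.373] [-0.    -0.001 -0.001]
23.5 [-0.001 -0.361  0.43 ] [-0.    -0.001 -0.001]
19.5 [-0.001 -0.384  0.488] [-0.    -0.001 -0.001]
15.5 [-0.001 -0.403  0.548] [-0.    -0.001 -0.001]
11.5 [-0.001 -0.417  0.609] [-0.    -0.001 -0.001]
7.5 [-0.001 -0.428  0.671] [-0.    -0.001 -0.001]
3.5 [-0.001 -0.434  0.734] [-0.    -0.001 -0.001]
-0.5 [-0.001 -0.435  0.796] [-0.    -0.001 -0.001]
-4.5 [-0.001 -0.433  0.859] [-0.    -0.001 -0.001]
-8.5 [-0.001 -0.425  0.922] [-0.    -0.001 -0.001]
top handle_mid []
top knob_mid [(0.71, array([-0.0227, -0.1748,  0.1313]))]
scene handle_mid [(0.71, array([-0.0352, -0.0019,  0.2924]))]
scene knob_mid [(0.52, array([-0.0189, -0.1736,  0.142 ]))]
```

Emit:
move_arm([
  [[-0.004, -0.022, 0.012], [0, 0, 0], -0.67],
  [[-0.004, -0.047, 0.03], [0, 0, 0], -0.67],
  [[-0.004, -0.07, 0.048], [0, 0, 0], -0.67],
  [[-0.004, -0.096, 0.067], [0, 0, 0], -0.67],
  [[-0.004, -0.12, 0.087], [0, 0, 0], -0.67],
  [[-0.004, -0.144, 0.108], [0, 0, 0], -0.67],
  [[-0.004, -0.166, 0.13], [0, 0, 0], -0.67],
  [[-0.004, -0.188, 0.152], [0, 0, 0], -0.67],
  [[-0.004, -0.209, 0.176], [0, 0, 0], -0.67],
  [[-0.004, -0.23, 0.2], [0, 0, 0], -0.67],
  [[-0.004, -0.249, 0.225], [0, 0, 0], -0.67],
  [[-0.004, -0.268, 0.25], [0, 0, 0], -0.67],
  [[-0.004, -0.268, 0.25], [0, 0, 0], -0.67],
])

```text
clock: 13.05
eef_pos: [0.4778, 0.0901, 0.2106]
ee_rot: [0.788, 0.616, -0.002, -0.003]
wrist_force: [-8.2, -1.2, 3.9]
gripper_width: 0.0146
grip_force: 32.9
```

```bash
python3 arc.py 4; python3 - <<'E'
from h import *
for c in ["top","scene"]:
    capture(c)
    for t in ["handle_mid","knob_mid"]: print(c,t,[(round(d["confidence"],2),(R.from_euler('z',-POSE[2]).apply(np.array(d["at"])-[POSE[0],POSE[1],0])).round(4)) for d in mark_of(c,t)[:1]])
E
```

```text
grasp chest [-0.1058 -0.0014  0.2293] r 0.2287 ang deg 35.65 q [ 0.05  0.42 -0.4   1.9   0.2   0.87 -0.69] Ftool [-3.16 -7.65 -3.86] 0.0146041652949582 32.920853197574615
31.6 [ 0.    -0.022  0.061] [-0.009  0.001 -0.   ]
27.6 [ 0.    -0.053  0.116] [-0.009  0.001 -0.   ]
23.6 [ 0.    -0.079  0.173] [-0.009  0.001 -0.   ]
19.6 [ 0.    -0.102  0.231] [-0.009  0.001 -0.   ]
15.6 [ 0.    -0.121  0.291] [-0.009  0.001 -0.   ]
11.6 [ 0.    -0.135  0.352] [-0.009  0.001 -0.   ]
7.6 [ 0.    -0.145  0.414] [-0.009  0.001 -0.   ]
3.6 [ 0.    -0.151  0.477] [-0.009  0.001 -0.   ]
-0.4 [ 0.    -0.152  0.54 ] [-0.009  0.001 -0.   ]
-4.4 [ 0.    -0.149  0.602] [-0.009  0.001 -0.   ]
-8.4 [ 0.001 -0.142  0.665] [-0.009  0.001 -0.   ]
top handle_mid []
top knob_mid [(0.54, array([-0.0383, -0.1712,  0.1392]))]
scene handle_mid [(0.54, array([-0.1067, -0.0027,  0.2278]))]
scene knob_mid []
```

```bash
sed -i 's/\.225\*np/RR*np/g; s/^import sys/import sys; RR=float(sys.argv[2])/' arc.py; python3 arc.py 2 .2305
```

```text
grasp chest [-0.1054 -0.0014  0.2298] r 0.2286 ang deg 35.82 q [ 0.05  0.42 -0.4   1.9   0.2   0.87 -0.69] Ftool [-3.71 -7.23 -3.4 ] 0.014796268702016481 32.93465316295624
33.8 [ 0.    -0.024  0.022] [-0.009  0.001 -0.001]
31.8 [ 0.    -0.041  0.049] [-0.009  0.001 -0.001]
29.8 [ 0.    -0.057  0.077] [-0.009  0.001 -0.001]
27.8 [ 0.    -0.073  0.105] [-0.009  0.001 -0.001]
25.8 [ 0.    -0.087  0.134] [-0.009  0.001 -0.001]
23.8 [ 0.    -0.1    0.164] [-0.009  0.001 -0.001]
21.8 [ 0.    -0.113  0.193] [-0.009  0.001 -0.001]
19.8 [ 0.    -0.124  0.223] [-0.009  0.001 -0.001]
17.8 [ 0.    -0.134  0.254] [-0.009  0.001 -0.001]
15.8 [ 0.    -0.143  0.285] [-0.009  0.001 -0.001]
13.8 [ 0.    -0.151  0.316] [-0.009  0.001 -0.001]
11.8 [ 0.    -0.158  0.347] [-0.009  0.001 -0.001]
9.8 [ 0.    -0.164  0.379] [-0.009  0.001 -0.001]
7.8 [ 0.    -0.169  0.411] [-0.009  0.001 -0.001]
5.8 [ 0.    -0.172  0.443] [-0.009  0.001 -0.001]
3.8 [ 0.    -0.175  0.475] [-0.009  0.001 -0.001]
1.8 [ 0.    -0.176  0.507] [-0.009  0.001 -0.001]
-0.2 [ 0.    -0.176  0.539] [-0.009  0.001 -0.001]
-2.2 [ 0.    -0.175  0.572] [-0.009  0.001 -0.001]
```

Emit:
move_arm([
  [[-0.004, -0.028, 0.018], [0, 0, 0], -0.67],
  [[-0.004, -0.046, 0.046], [0, 0, 0], -0.67],
  [[-0.004, -0.062, 0.074], [0, 0, 0], -0.67],
  [[-0.004, -0.078, 0.103], [0, 0, 0], -0.67],
  [[-0.004, -0.092, 0.133], [0, 0, 0], -0.67],
  [[-0.004, -0.105, 0.163], [0, 0, 0], -0.67],
  [[-0.004, -0.118, 0.192], [0, 0, 0], -0.67],
  [[-0.004, -0.129, 0.222], [0, 0, 0], -0.67],
  [[-0.004, -0.129, 0.222], [0, 0, 0], -0.67],
])

```text
clock: 14.25
eef_pos: [0.45, 0.0966, 0.1556]
ee_rot: [0.788, 0.616, 0.0, -0.001]
wrist_force: [-4.9, -1.8, 0.1]
gripper_width: 0.0149
grip_force: 32.5
```

```bash
python3 arc.py 2 .2305;  python3 - <<'E'
from h import *
for c in ["top","scene"]:
    im=capture(c); cv2.imwrite(f"pics/{c}3.png",im[:,:,::-1])
    for t in ["handle_mid","knob_mid","hinge","chest"]: print(c,t,[(round(d["confidence"],2),(R.from_euler('z',-POSE[2]).apply(np.array(d["at"])-[POSE[0],POSE[1],0])).round(4)) for d in mark_of(c,t)[:1]])
E
```

```text
grasp chest [-0.1345 -0.0018  0.1743] r 0.2283 ang deg 20.07 q [ 0.01  0.45 -0.37  2.04  0.25  0.69 -0.77] Ftool [-2.89 -4.34 -0.13] 0.014906475448649351 32.547340393066406
18.1 [-0.    -0.019  0.027] [-0.    -0.002 -0.001]
16.1 [-0.    -0.028  0.058] [-0.    -0.002 -0.001]
14.1 [-0.    -0.036  0.089] [-0.    -0.002 -0.001]
12.1 [-0.    -0.044  0.121] [-0.    -0.002 -0.001]
10.1 [-0.    -0.05   0.152] [-0.    -0.002 -0.001]
8.1 [-0.    -0.055  0.184] [-0.    -0.002 -0.001]
6.1 [-0.    -0.059  0.216] [-0.    -0.002 -0.001]
4.1 [-0.001 -0.062  0.248] [-0.    -0.002 -0.001]
2.1 [-0.001 -0.063  0.28 ] [-0.    -0.002 -0.001]
0.1 [-0.001 -0.064  0.312] [-0.    -0.002 -0.001]
-1.9 [-0.001 -0.063  0.345] [-0.    -0.002 -0.001]
-3.9 [-0.001 -0.062  0.377] [-0.    -0.002 -0.001]
-5.9 [-0.001 -0.059  0.409] [-0.    -0.002 -0.001]
-7.9 [-0.001 -0.055  0.441] [-0.    -0.002 -0.001]
-9.9 [-0.001 -0.05   0.472] [-0.    -0.002 -0.001]
top handle_mid []
top knob_mid [(0.54, array([-0.0389, -0.1739,  0.1379]))]
top hinge [(0.62, array([0.0773, 0.003 , 0.0973]))]
top chest [(0.84, array([-0.0018,  0.005 , -0.0003]))]
scene handle_mid [(0.69, array([-0.0158,  0.2401,  0.0078]))]
scene knob_mid [(0.44, array([-0.0366, -0.1737,  0.1464]))]
scene hinge [(0.96, array([0.078 , 0.009 , 0.0963]))]
scene chest [(0.88, array([-0.0035,  0.0042, -0.0019]))]
```

Emit:
move_arm([
  [[-0.006, -0.024, 0.027], [0, 0, 0], -0.67],
  [[-0.006, -0.033, 0.058], [0, 0, 0], -0.67],
  [[-0.006, -0.041, 0.089], [0, 0, 0], -0.67],
  [[-0.006, -0.049, 0.12], [0, 0, 0], -0.67],
  [[-0.006, -0.055, 0.152], [0, 0, 0], -0.67],
  [[-0.006, -0.06, 0.184], [0, 0, 0], -0.67],
  [[-0.006, -0.064, 0.216], [0, 0, 0], -0.67],
  [[-0.006, -0.067, 0.248], [0, 0, 0], -0.67],
  [[-0.006, -0.067, 0.248], [0, 0, 0], -0.67],
])

```text
clock: 15.65
eef_pos: [0.4377, 0.0996, 0.0942]
ee_rot: [0.788, 0.615, 0.004, 0.001]
wrist_force: [4.8, -4.0, -1.5]
gripper_width: 0.0151
grip_force: 32.6
```

```bash
python3 arc.py 4 .2305;  python3 - <<'E'
from h import *
im=capture("scene"); cv2.imwrite(f"pics/scene4.png",cv2.resize(im[180:400,200:500,::-1],None,fx=2.6,fy=2.6))
E
```

```text
grasp chest [-0.1473 -0.002   0.1129] r 0.228 ang deg 4.26 q [-0.06  0.54 -0.3   2.14  0.33  0.5  -0.85] Ftool [-2.7   5.56  1.56] 0.01514807920480758 32.62418568134308
0.3 [-0.001 -0.014  0.063] [ 0.008 -0.006 -0.003]
-3.7 [-0.001 -0.012  0.128] [ 0.008 -0.006 -0.003]
-7.7 [-0.001 -0.006  0.192] [ 0.008 -0.006 -0.003]
```

View pics/scene4.png

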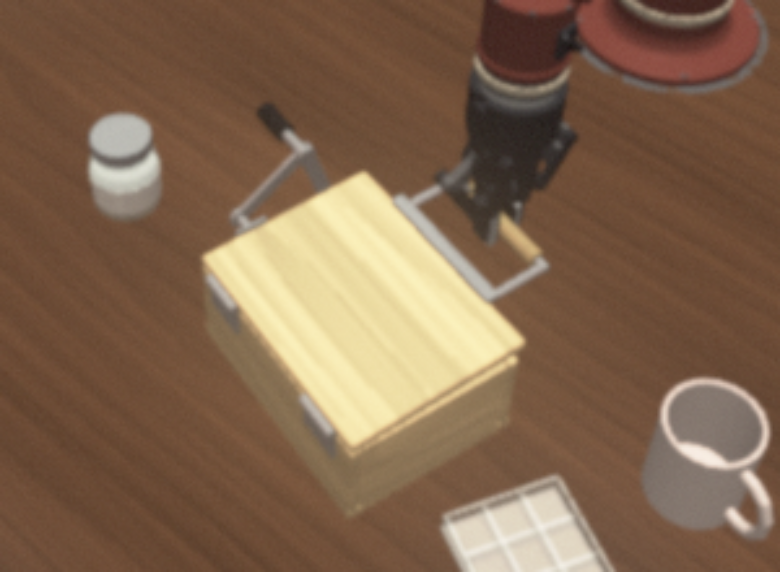

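The picture shows the lid nearly closed, with a small gap at (430,395), and the gripper still on the handle at (490,225). The stay is folded up, and the jar and mug haven't moved. Next I press in steps while watching the force.

Emit:
move_arm([
  [[0, 0.008, 0.01], [0, 0, 0], -0.67],
  [[0, 0.007, 0.02], [0, 0, 0], -0.67],
  [[0, 0.006, 0.035], [0, 0, 0], -0.67],
  [[0, 0.006, 0.05], [0, 0, 0], -0.67],
  [[0, 0.006, 0.064], [0, 0, 0], -0.67],
  [[0, 0.006, 0.064], [0, 0, 0], -0.67],
])

```text
clock: 16.3
eef_pos: [0.4382, 0.0994, 0.079]
ee_rot: [0.788, 0.615, 0.003, 0.001]
wrist_force: [2.6, -1.9, 4.5]
gripper_width: 0.0147
grip_force: 33.1
```

```bash
python3 arc.py 9 .2305
```

```text
grasp chest [-0.1467 -0.002   0.0977] r 0.2267 ang deg 0.42 q [-0.07  0.57 -0.28  2.15  0.34  0.46 -0.87] Ftool [-1.2   3.03 -4.53] 0.014678110785898108 33.10566544532776
-8.6 [-0.001 -0.006  0.144] [ 0.007 -0.006 -0.002]
```

Emit:
move_arm([
  [[0, 0.004, 0.012], [0, 0, 0], -0.67],
  [[0, 0.005, 0.024], [0, 0, 0], -0.67],
  [[0, 0.005, 0.024], [0, 0, 0], -0.67],
])

```text
clock: 16.6
eef_pos: [0.4394, 0.0991, 0.0731]
ee_rot: [0.788, 0.616, 0.003, 0.001]
wrist_force: [4.1, -2.0, 6.6]
gripper_width: 0.015
grip_force: 33.3
```

```bash
python3 arc.py 20 .2305
```

```text
grasp chest [-0.1455 -0.002   0.0918] r 0.2256 ang deg -1.06 q [-0.08  0.58 -0.27  2.15  0.35  0.45 -0.87] Ftool [-0.89  4.45 -6.59] 0.01500856387637633 33.29037666320801
```

Emit:
move_arm([
  [[0, 0.005, 0.01], [0, 0, 0], -0.67],
  [[0, 0.007, 0.02], [0, 0, 0], -0.67],
  [[0, 0.007, 0.02], [0, 0, 0], -0.67],
])

```text
clock: 16.9
eef_pos: [0.4383, 0.0993, 0.0677]
ee_rot: [0.788, 0.616, 0.001, -0.001]
wrist_force: [5.5, -2.4, 3.3]
gripper_width: 0.0148
grip_force: 33.5
```

```bash
python3 arc.py 20 .2305
```

```text
grasp chest [-0.1466 -0.0021  0.0864] r 0.2268 ang deg -2.44 q [-0.08  0.59 -0.27  2.15  0.35  0.44 -0.88] Ftool [-1.01  5.87 -3.32] 0.014846879095502068 33.46459239721298
```

The force dropped from 6.6 N to 3.3 N as I pressed down, so the catch has snapped. I'll relax the handle, open and retreat.

Emit:
move_arm([
  [[0, 0.004, -0.018], [0, 0, 0], -0.67],
  [[0, 0.006, -0.036], [0, 0, 0], -0.67],
  [[0, 0.006, -0.036], [0, 0, 0], -0.6],
  [[0, 0.006, -0.036], [0, 0, 0], -0.4],
  [[0, 0.006, -0.036], [0, 0, 0], -0.2],
  [[0, 0.006, -0.036], [0, 0, 0], -0.1],
  [[0, 0.006, -0.036], [0, 0, 0], -0.1],
  [[0, 0.006, -0.1], [0, 0, 0], -0.1],
  [[0, 0.006, -0.25], [0, 0, 0], -0.1],
  [[0, 0.006, -0.4], [0, 0, 0], -0.1],
  [[0, 0.006, -0.6], [0, 0, 0], -0.1],
  [[0, 0.006, -0.6], [0, 0, 0], -0.1],
  [[0, 0.006, -0.6], [0, 0, 0], -0.1],
])

```text
clock: 18.2
eef_pos: [0.4411, 0.0975, 0.2188]
ee_rot: [0.788, 0.615, 0.003, 0.001]
wrist_force: [0.8, -0.2, -0.5]
gripper_width: 0.0381
grip_force: 0.0
```

```bash
python3 - <<'E'
from h import *
print(observe()["wrist_force"])
for c in ["top","scene"]:
    im=capture(c); 
    for t in ["handle_mid","knob_mid"]: print(c,t,[(round(d["confidence"],2),(R.from_euler('z',-POSE[2]).apply(np.array(d["at"])-[POSE[0],POSE[1],0])).round(4)) for d in mark_of(c,t)[:1]])
    for t in ["jar_mid","mug_mid","tray_mid"]: print(c,t,[np.round(d["at"],4) for d in mark_of(c,t)[:1]])
cv2.imwrite(f"pics/scene5.png",cv2.resize(im[180:400,200:500,::-1],None,fx=2.6,fy=2.6))
E
```

```text
[ 0.79274883 -0.19092015 -0.50186263]
top handle_mid []
top knob_mid [(0.61, array([-0.034 , -0.1733,  0.1352]))]
top jar_mid [array([ 0.5721, -0.2272,  0.0432])]
top mug_mid [array([0.4643, 0.335 , 0.0472])]
top tray_mid [array([0.4666, 0.3311, 0.0484])]
scene handle_mid [(0.65, array([-0.1469, -0.0016,  0.0955]))]
scene knob_mid [(0.62, array([-0.0332, -0.1754,  0.1461]))]
scene jar_mid [array([ 0.5741, -0.2295,  0.0372])]
scene mug_mid [array([0.4671, 0.3342, 0.0472])]
scene tray_mid [array([0.6201, 0.2998, 0.0107])]
```

View pics/scene5.png

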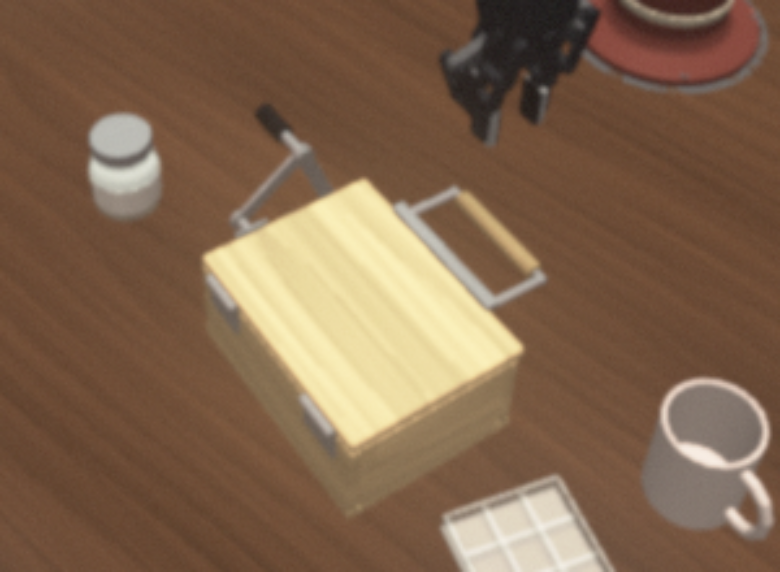

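The picture shows the lid flush with no gap along (355,450)–(520,352). The handle is free at (500,230) with its height measured at 0.0955 m, and the stay is folded. The jar, mug and tray are where they were, and the gripper is clear.

```bash
python3 -c "
from plant import *
print(workorder.close_job())"
```

```text
the job is handed in; nothing more can be done
None
```

The stay is folded past centre, the lid is lowered and held shut by its catch, the jar, mug and tray are where they were, and the job is handed in at about 19 s of the 72 s allowed.

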